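# Set the cheese slicer and lay out its boards

### The job

Set up the bench slicer for the next cheese: turn its thickness dial fully clockwise to the stop, count six clicks back anticlockwise, and then swing the red clamp lever fully over, away from the boards and towards the steel bed, leaving the dial on the sixth click. Also stack all the wooden tasting boards into one square pile on the blue plate, lined up with the plate, and lay the block of cheese on the middle of the slicer's steel bed with its length along the bed. Leave the other cheese, the jar and the bottle where they are.

Things in the scene. Friction and masses are not known exactly. Their poses are not given: they have to be found in the camera images.
- slicer: bench cheese slicer, fixed; origin at the middle of its underside, x away from the robot, y left. Right half (y -140 to 0, x +-110 mm): white housing, top at z 70, with the dial (axis at x 50, y -70) and the clamp lever (pivot at x -65, y -70). Left half (y 0 to 150, x -100 to 94): flat steel bed, top at z 30, with a 75 mm high fence at its far end and a round blade behind it, up to z 115.
- bed (a point): middle of the top face of the steel bed, 75 mm from the side of the housing; axes as the slicer's
- dial (a joint): angle of the thickness dial, rad, as seen from above: 0 at the clockwise stop, growing anticlockwise to 4.2 (12 clicks). A click is 0.349 rad (20 degrees); spring-like detents pull the dial into the nearest click when let go (peak about 0.07 N m, dial friction 0.02 N m). The sixth click is 2.094. Starts anywhere from 1.6 to 4.1.
- dial_grip (a point): on the upright axis of the black dial, 100 mm above the table. Disc 66 mm across, top at 86 mm; across it an upright bar 62 x 14 mm, top at 114 mm. Turns with the dial: x along the bar, y across it (pinch along y). The bar's white end, at -x, is the pointer: at dial 0 it points along the slicer's -x, to the red mark; black marks show the clicks, longer at the 6th and 12th.
- clamp (a joint): angle of the red clamp lever, rad: 0 leans to the slicer's -y (right, clamp off), 0.5 is upright, 1.0 is its stop, leaning to the slicer's +y (left, clamp on). Stays where it is left; friction 0.06 N m, so about 1 N at the tip. Starts from 0 to 0.15. It does not turn the dial.
- clamp_tip (a point): centre of the red ball (26 mm diameter) at the end of the clamp lever's 10 mm rod, 80 mm from the pivot; the pivot lies along the slicer's x axis, 92 mm above the table. The tip is 162 mm above the table at either end of its swing, 172 mm in the middle.
- plate: fixed blue stacking plate, 134 x 58 x 3 mm (x, y, z), lying on the table between slicer and boards; origin at the centre of its underside, x along its length, top at z 3 mm
- board1: wooden tasting board, flat, 130 x 54 x 18 mm (x, y, z), about 90 g; origin at the centre of its underside, x along its length. Three or all four of the boards are present in a run. Both faces are alike.
- board2: wooden tasting board, flat, 130 x 54 x 18 mm (x, y, z), about 90 g; origin at the centre of its underside, x along its length. Three or all four of the boards are present in a run. Both faces are alike.
- board3: wooden tasting board, flat, 130 x 54 x 18 mm (x, y, z), about 90 g; origin at the centre of its underside, x along its length. Three or all four of the boards are present in a run. Both faces are alike.
- board4: wooden tasting board, flat, 130 x 54 x 18 mm (x, y, z), about 90 g; origin at the centre of its underside, x along its length. Three or all four of the boards are present in a run. Both faces are alike.
- cheese: rectangular block of firm cheese, yellow with brown rind on its two ends, 110 x 56 x 50 mm (x, y, z), about 320 g; origin at the centre of its underside, x along its length
- cheese_center (a point): centre of the cheese block, 25 mm above its underside; axes as the block's
- wheel: small brown cheese wheel, 150 mm diameter, 66 mm high; stands on the table at the back edge; not part of the job, leave it where it is. Origin at the centre of its underside.
- jar: jar with yellow cap, 72 mm diameter, 100 mm high; stands on the table at the back edge; not part of the job, leave it where it is. Origin at the centre of its underside.
- water: clear bottle with blue cap, 66 mm diameter, 190 mm high; stands on the table at the back edge; not part of the job, leave it where it is. Origin at the centre of its underside.
Not all that is in view belongs to the job. What is shaped like the board2 but pink or yellow is not meant. There is more than one size of the cheese; the one meant has the size given above.

How it is judged (in metres and radians):
On the way, in this order (a step that is already met when the one before it is completed fails the run):
1. the dial is turned clockwise to its stop (value of joint dial below 0.1 rad), for 0.2 s.
2. the dial is backed off to the sixth click (value of joint dial between 1.9644 and 2.2244 rad), for 0.5 s.
3. the clamp lever is swung over with the dial still on the sixth click (all of step 2 and value of joint clamp above 0.85 rad), for 0.2 s.
At the end, for the whole second after the job is handed in: Dial at the sixth click (2.094 +-0.13 rad), lever beyond 0.85 rad, every board present flat in one pile centred on the plate within 9 mm and 0.12 rad, cheese flat on the bed, its centre within 20 mm of the middle and its length along the bed within 0.2 rad; all at rest (all of step 3 and x of board1 in the frame of plate between -0.009 and 0.009 m and y of board1 in the frame of plate between -0.009 and 0.009 m and z of each of board1, board2, board3, board4 in the frame of plate below 0.09 m and angle between the x axis of each of board1, board2, board3, board4 and the x axis of plate, either way round below 0.12 rad and angle between the z axis of each of board1, board2, board3, board4 and the z axis of plate, either way round below 0.06 rad and linear speed of each of board1, board2, board3, board4, cheese below 0.02 m/s and x of board2 in the frame of plate between -0.009 and 0.009 m and y of board2 in the frame of plate between -0.009 and 0.009 m and x of board3 in the frame of plate between -0.009 and 0.009 m and y of board3 in the frame of plate between -0.009 and 0.009 m and x of board4 in the frame of plate between -0.009 and 0.009 m and y of board4 in the frame of plate between -0.009 and 0.009 m and x of cheese_center in the frame of bed between -0.02 and 0.02 m and y of cheese_center in the frame of bed between -0.02 and 0.02 m and z of cheese_center in the frame of bed between 0.019 and 0.031 m and angle between the x axis of cheese and the x axis of slicer, either way round below 0.2 rad); the robot touches nothing.
It fails at once if the other cheese is pushed out of place or tipped (distance of wheel from where it was at the start of the episode above 0.04 m or angle between wheel's own z axis and vertical above 0.3 rad).
It fails at once if the jar is pushed out of place or tipped (distance of jar from where it was at the start of the episode above 0.04 m or angle between jar's own z axis and vertical above 0.3 rad).
It fails at once if the bottle is pushed out of place or tipped (distance of water from where it was at the start of the episode above 0.04 m or angle between water's own z axis and vertical above 0.3 rad).
Of board1, board2, board3, board4 only 3 to 4 are there at a start; the rules pass over those that are not, and their reading is None.
At some moment in a run one of board1, board2, board3, board4, cheese may be knocked a few centimetres aside while the robot is not near it.
Once in a run the grip may slacken for a moment while it holds something.
It also fails if it takes over 210 s, if anything falls off the work surface, if the arm or the gripper's body presses on something with over 40 N, if the wrist force passes 120 N, or if a joint passes its speed limit or range.

### The arm

A 6-joint arm with a two-finger parallel gripper is mounted at the origin on the work surface. World frame = base frame: x ahead of the robot, y to its left, z up, the work surface at z = 0. Lengths are in mm, angles in degrees, forces in N, time in s.
With the tool pointing down it reaches from about 250 to 725 mm from the base axis. Payload 9.7 kg.
Tool frame: the origin (TCP) lies at the very end of the fingers, on their centre line; the grasp point (between the pads) lies 19 mm behind it (bot.pinch_z is the distance from the TCP to the grasp point, in mm); z points along the fingers, y is the direction in which the jaws open and shut (so a half turn about z gives the same grasp; the last joint's range is limited). The gripper opens to 85 mm and grips with 20 to 120 N. Pads are 22 mm wide; open, the fingers measure 114 mm over their backs; the gripper's body (76 mm by 85 mm) begins 54 mm behind the grasp point. The pads swing forward as they close: fully open they stand 13 mm farther back than shut.
Start: joints at [-67.093, 4.979, 10.078, 95.1, 0, 90], TCP at [214.076, -506.625, 231.284] pointing down, gripper open.
Joint ranges: [-179.16, 179.16], [-48.56, 103.87], [-65.8, 70.77], [-126.05, 130.52], [-82.76, 87.17], [-180, 180]. Speed limits (degrees/s): [127.2, 127.2, 147.25, 180, 180, 180].

### API

Orientations are given as [roll, pitch, yaw] about the fixed x, y, z axes, in that order (R = Rz(yaw) Ry(pitch) Rx(roll)).
In Python, from workcell import bot gives the robot as it stands.
- The arm moves only by the tool send_rows, never from a script. Its argument "targets" is one flat list of numbers, 6 for each row, row after row: the shift along the world's x, y, z scaled (see below), then the turn, a rotation vector about the world's x, y, z scaled (see below). In form: [tx, ty, tz, rx, ry, rz, tx, ty, tz, rx, ry, rz, ...]. A call has 1 to 20 rows; each row shifts and turns the commanded pose from where the row before left it; what a row does not reach is not made up. The controller multiplies each number of a shift by 30 mm and each number of a turn by 0.12 rad. A row lasts 1/10 s, in which the tool goes at most 50 mm and 8.59 degrees, less where a joint would pass 70% of its speed; a pose out of reach is approached as far as the arm can. A call with a number of a shift or a turn outside -1 to 1 is refused whole. A call with a gripper value outside its range is refused whole. "hand" is the closure, from 0 (fully open) to 1 (shut), set as the call begins (left out, the last holds). The fingers move at their own pace and stop on an object; "newtons" is the grip in N (left out, the last holds). Time passes only in rows, so rows that do not move let the fingers close. It gives the time, the measured TCP pose, the force and the opening at its end, in the units of the state.
- bot.sense(): the state, without advancing time (a new reading comes with each control period).
- bot.camera(name): name is "scene" or "top"; returns (picture, depth): 420x560x3 uint8, red, green, blue; 420x560 float32, mm along the optical axis (not along the pixel's ray), 0 where there is no reading.
- bot.camera_model(name): a dict with "vfov" (degrees; the focal length in pixels is half the picture's height over the tangent of half this angle, whatever the lens; pixels are square), "cx", "cy" (the principal point, pixels), "dist" ([k1, k2, p1, p2, k3] as OpenCV has them; the pictures are not rectified), "extrinsics" (4x4, takes a point from world to camera coordinates). Camera axes: x right, y down, z forward; pixel columns grow to the right and rows downward; lengths in mm; the calibration is good to about 2 mm. A picture is of the moment at which its call begins. camera_model takes no time and is no camera call.
- bot.hand_in(): hands the job in, once; it reports no verdict.
The state is a dict: "time": time; "joint_positions": joint angles; "joint_velocities": joint speeds; "tau": joint torques, N m; "eef_pos": TCP position; "tool_rot": TCP orientation; "ft_force": force on the tool from outside, world axes, zero at the start; "torque": the same for the moment, N m; "gripper_width": finger opening in mm.
Only numpy, scipy, OpenCV 4.12 (cv2) and the standard library are available. Lean on these libraries where they do the work, as an engineer would, in place of code of your own. Each camera call takes 0.05 s, during which the arm holds its last target. There are 200 camera calls.

## Working session

There is one attempt and no reset: what is moved stays moved. The work goes in short steps, Python scripts to look and compute and a tool call to move; the robot and the scene stay as the last step left them, time stands still between calls to the robot, and variables do not carry over. Pictures are saved under pics/ and viewed, about 12 in all and at most 16, crops included, and the job is handed in when it is done.

Besides the shell and the picture viewer there is one more tool, called after "Emit:" by a JSON object that holds its "method" and its "body". send_rows: Moves the arm, as the interface text tells. Its arguments: {"type":"object","properties":{"targets":{"type":"array"},"hand":{"type":"number"},"newtons":{"type":"number"}},"required":["targets"]}

```bash
mkdir -p pics; ls
python3 - <<'E'
from workcell import bot
import cv2,numpy as np
for n in ("scene","top"):
    p,d=bot.camera(n); cv2.imwrite(f"pics/{n}0.png",p[:,:,::-1]); np.save(f"pics/{n}0d.npy",d)
    m=bot.camera_model(n); print(n,m)
print(bot.sense())
E
```

```text
pics
scene {'vfov': 46.90580418955951, 'cx': 279.2750589588537, 'cy': 209.61680383605338, 'dist': array([-0.12055237,  0.        ,  0.        ,  0.        ,  0.        ]), 'extrinsics': array([[-3.24227282e-01,  9.45949078e-01, -7.55057743e-03,
         2.53707229e+02],
       [ 5.22671340e-01,  1.72483178e-01, -8.34903721e-01,
        -1.45821450e+02],
       [-7.88474058e-01, -2.74645035e-01, -5.50344224e-01,
         1.70828785e+03],
       [ 0.00000000e+00,  0.00000000e+00,  0.00000000e+00,
         1.00000000e+00]])}
top {'vfov': 54.08267272643714, 'cx': 276.1643410918061, 'cy': 215.28941394071006, 'dist': array([-0.05320229,  0.        ,  0.        ,  0.        ,  0.        ]), 'extrinsics': array([[ 1.22694486e-02, -9.99923631e-01, -1.48083607e-03,
        -9.19751986e+01],
       [-9.69651737e-01, -1.15363263e-02, -2.44217979e-01,
         5.30704051e+02],
       [ 2.44182245e-01,  4.43231521e-03, -9.69719230e-01,
         9.20593579e+02],
       [ 0.00000000e+00,  0.00000000e+00,  0.00000000e+00,
         1.00000000e+00]])}
{'time': 0.1, 'joint_positions': array([-6.70926280e+01,  5.00857317e+00,  1.00395947e+01,  9.50987574e+01,
       -3.49993383e-04,  8.99990434e+01]), 'joint_velocities': array([ 0.10409556,  0.04500085,  0.14705127,  0.00547119, -0.00498729,
       -0.02855987]), 'tau': array([-2.05303108e-04, -5.21560764e+01,  4.65653908e+01,  1.59059587e-02,
       -2.91643983e-05,  2.79425660e-05]), 'eef_pos': array([ 214.00573057, -506.44519604,  230.65334609]), 'tool_rot': array([-1.79932264e+02,  3.48862184e-04,  2.29083291e+01]), 'ft_force': array([-0.88821429,  1.11023163,  0.19828278]), 'torque': array([-0.01112505,  0.01169503,  0.02737918]), 'gripper_width': 85.11358338305332}
```

View pics/top0.png

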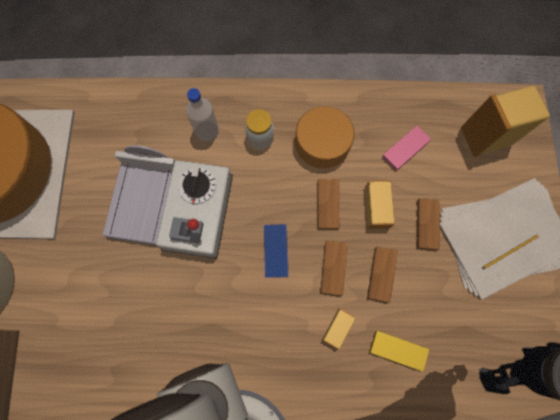

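View pics/scene0.png

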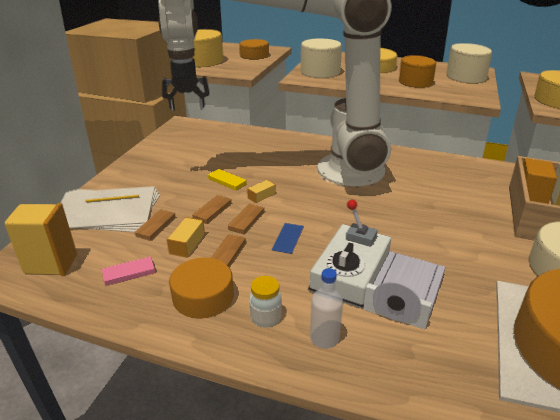

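The top view shows four boards at (329,204), (335,268), (383,274) and (429,224), and the cheese at (381,203). A smaller decoy cheese is at (339,329), the plate at (276,251), the dial at (197,184) and the lever ball at (193,225). The pink and yellow bars are decoys.

```bash
cat > h.py <<'E'
import cv2,numpy as np
from workcell import bot
def cam(n):
    m=bot.camera_model(n); f=210/np.tan(np.radians(m["vfov"]/2))
    return np.array([[f,0,m["cx"]],[0,f,m["cy"]],[0,0,1]]),m["dist"],m["extrinsics"]
def ray(n,uv):
    K,D,E=cam(n); u=cv2.undistortPoints(np.float64(uv).reshape(-1,1,2),K,D)[:,0]
    d=np.c_[u,np.ones(len(u))]@E[:3,:3]; return -E[:3,:3].T@E[:3,3],d
def onplane(n,uv,z):
    c,d=ray(n,uv); return (c+d*((z-c[2])/d[:,2])[:,None])[:,:2]
def cloud(n,dep):
    v,u=np.mgrid[:420,:560]; c,d=ray(n,np.c_[u.ravel(),v.ravel()])
    return (c+d*dep.reshape(-1,1)).reshape(420,560,3)
def pix(n,P):
    K,D,E=cam(n); return cv2.projectPoints(np.float64(P).reshape(-1,1,3),cv2.Rodrigues(E[:3,:3])[0],E[:3,3],K,D)[0][:,0]
def rects(n,mask,z,amin=100):
    out=[]
    for c in cv2.findContours(mask.astype(np.uint8),0,1)[0]:
        if cv2.contourArea(c)<amin: continue
        w=onplane(n,c[:,0],z).astype(np.float32); (x,y),(a,b),t=cv2.minAreaRect(w)
        if a<b: a,b,t=b,a,t+90
        out.append([x,y,a,b,(t+90)%180-90]+list(c[:,0].mean(0)))
    return np.array(out)
E
python3 - <<'E'
from h import *
np.set_printoptions(precision=1,suppress=True)
p=cv2.imread("pics/top0.png"); d=np.load("pics/top0d.npy"); P=cloud("top",d); z=P[:,:,2]
hsv=cv2.cvtColor(p,cv2.COLOR_BGR2HSV)
for u,v in [(329,204),(335,268),(383,274),(429,224),(381,203),(276,251),(300,250),(339,329),(215,230),(140,210)]: print((u,v),P[v,u],hsv[v,u])
k=np.ones((2,2))
def op(m): return cv2.morphologyEx(m.astype(np.uint8),cv2.MORPH_OPEN,np.ones((3,3)))
H,S,V=[hsv[:,:,i].astype(int) for i in range(3)]
print("boards",rects("top",op((z>9)&(z<28)),18,200))
print("cheese",rects("top",op((z>40)&(z<56)),50,200))
print("plate",rects("top",op((H>105)&(H<130)&(S>150)),3,200))
print("housing",rects("top",op((z>60)&(z<78)),70,200))
print("bed",rects("top",op((z>24)&(z<38)),30,200))
c=cv2.resize(p[145:265,100:245],None,fx=5,fy=5,interpolation=cv2.INTER_CUBIC); cv2.imwrite("pics/crop0.png",c)
red=(((H<8)|(H>172))&(S>150)&(V>90)); 
n,l,st,ce=cv2.connectedComponentsWithStats(op(red)); print(np.c_[st,ce])
E
```

```text
(329, 204) [ 574.8 -218.9   18.5] [ 13 148 134]
(335, 268) [ 412.7 -230.6   18.5] [ 13 150 134]
(383, 274) [ 398.9 -347.1   20.8] [ 13 156 132]
(429, 224) [ 526.3 -471.8   15.7] [ 14 151 133]
(381, 203) [ 570.4 -343.6   48.7] [ 19 137 210]
(276, 251) [455.5 -86.    2.7] [111 144 110]
(300, 250) [ 459.6 -146.3   -2.7] [ 14 116 145]
(339, 329) [ 268.7 -234.5   37.3] [ 19 137 212]
(215, 230) [493.1  58.9  69.7] [ 18  21 179]
(140, 210) [549.8 255.9  32.3] [163  15 151]
boards [[  90.1  -54.    73.    45.1  -89.2  259.6  410.7]
 [ 220.1 -378.6  132.    55.    71.   399.5  350.3]
 [ 148.5  541.7  200.1   13.7   -0.4    9.   375. ]
 [ 400.  -346.2  128.7   56.2  -11.4  382.   275. ]
 [ 413.9 -228.8  130.9   54.8   -6.5  334.1  267.8]
 [ 527.6 -471.1  131.7   56.1   -4.1  428.5  223.7]
 [ 498.2 -674.9  301.   211.4  -65.8  509.6  235.7]
 [ 577.2 -218.   130.5   53.8   -0.7  328.2  203.8]
 [ 733.4 -426.8  132.6   54.7  -48.3  405.3  148.1]
 [ 658.2  552.   357.5  156.     0.9   43.1  173.2]]
cheese [[ 570.9 -341.9  113.    57.7    1.3  380.2  202.5]
 [ 599.4  538.6  185.8   38.8  -26.2   30.9  188.9]]
plate []
housing [[ 565.6  188.7  293.   226.7   82.2  177.8  192.2]
 [ 607.7  537.   197.3   44.8  -22.4   27.3  183.4]
 [ 747.6 -204.8  147.1  144.8  -43.5  324.2  133.6]]
bed [[572.4 265.1 199.  137.9  -8.1 137.6 202.9]]
[[     0.       0.     560.     420.  235128.     279.5    209.5]
 [   188.     220.      10.       9.      72.     192.6    223.8]]
```

View pics/crop0.png

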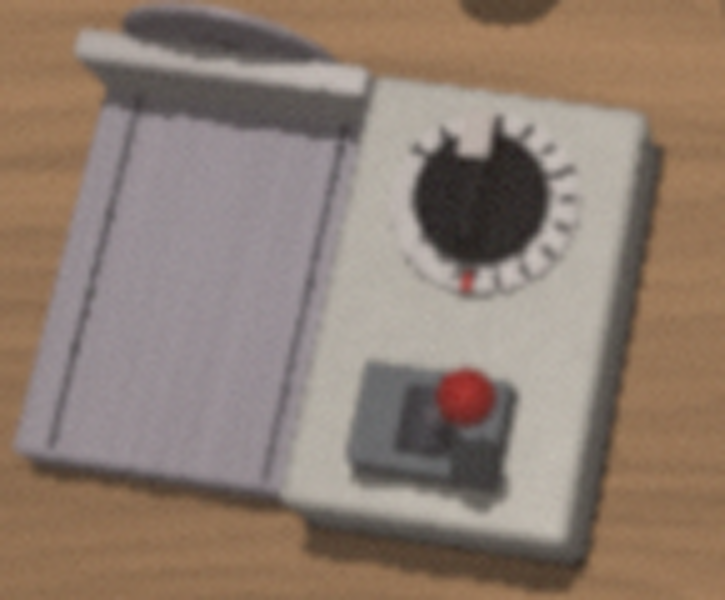

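The crop puts the dial's white pointer at about (478,135), nearly opposite the red mark at (467,283). The lever ball at (467,397) leans right. I'll get accurate slicer, dial, plate and neighbour positions next.

Run:
```python
from h import *
np.set_printoptions(precision=1,suppress=True)
p=cv2.imread("pics/top0.png"); d=np.load("pics/top0d.npy"); P=cloud("top",d); z=P[:,:,2]
hsv=cv2.cvtColor(p,cv2.COLOR_BGR2HSV); H,S,V=[hsv[:,:,i].astype(int) for i in range(3)]
def op(m): return cv2.morphologyEx(m.astype(np.uint8),cv2.MORPH_OPEN,np.ones((3,3)))
print("plate",rects("top",op((H>105)&(H<130)&(S>90)&(z<15)),3,200))
full=lambda q: np.array(q,float)/5+[100-.4,145-.4]
hc=onplane("top",full([(372,80),(645,115),(575,545),(283,498)]),70); print("housing corners",hc)
T=np.array([(110,0),(110,-140),(-110,-140),(-110,0)],float)
a,b=T-T.mean(0),hc-hc.mean(0); th=np.arctan2((a[:,0]*b[:,1]-a[:,1]*b[:,0]).sum(),(a*b).sum())
R=np.array([[np.cos(th),-np.sin(th)],[np.sin(th),np.cos(th)]]); o=hc.mean(0)-R@T.mean(0)
print("slicer",o,np.degrees(th),"resid",b-a@R.T)
bc=onplane("top",full([(20,450),(283,492)]),30); print("bed near corners in slicer",(bc-o)@R)
for nm,q in dict(dial=(50,-70),bed=(-3,75),piv=(-65,-70)).items(): print(nm,o+R@np.array(q))
# dial: dark pixels above 78
sub=np.zeros_like(z,bool); sub[160:205,175:222]=1
top=sub&(z>80); print("dial top pix centroid",P[top].mean(0), top.sum())
w=sub&(z>100); print("bar pts",w.sum(), P[w].mean(0)); r=cv2.minAreaRect(P[w][:,:2].astype(np.float32)); print("bar rect",r)
wp=w&(V>110); print("white end",P[wp].mean(0),wp.sum())
red=op((((H<8)|(H>172))&(S>150)&(V>90))).astype(bool); print("ball",P[red].mean(0),onplane("top",[[192.6,223.8]],165))
print("redmark px",[(u,v) for v,u in np.argwhere(((H<10)|(H>170))&(S>110)&sub)], onplane("top",full([(467,283)]),71), "in slicer",(onplane("top",full([(467,283)]),71)-o)@R)
for u,v in [(195,95),(260,120),(325,130)]: print((u,v),P[v,u])
s=cv2.imread("pics/scene0.png"); c=cv2.resize(s[185:355,300:450],None,fx=4,fy=4,interpolation=cv2.INTER_CUBIC)
for q in [(110,0,70),(110,-140,70),(-110,-140,70),(-110,0,70),(-100,150,30),(50,-70,114),(-65,-70,92)]:
    w=o+R@np.array(q[:2]); u=pix("scene",[*w,q[2]])[0]; cv2.circle(c,tuple(int(t) for t in (u-[300,185])*4),3,(0,255,0),-1)
cv2.imwrite("pics/crop1.png",c)
```

```text
plate [[457.7 -84.8 129.   52.6   1.1 275.4 250. ]]
housing corners [[667.6 169.6]
 [650.4  33. ]
 [436.7  57.1]
 [457.1 196.4]]
slicer [561.6 183.5] -7.101364291121021 resid [[-3.1 -0.3]
 [-3.   2.1]
 [ 1.6 -1. ]
 [ 4.6 -0.7]]
bed near corners in slicer [[-94.4 148.5]
 [-97.   13.2]]
dial [602.6 107.8]
bed [567.9 258.3]
piv [488.4 122.1]
dial top pix centroid [593.4 101.  118.1] 613
bar pts 209 [580.2  93.1 178. ]
bar rect ((453.9142150878906, 25.61284637451172), (396.9032897949219, 45.989715576171875), 28.723909378051758)
white end [573.7  76.2 252.1] 66
ball [483.4  90.5 175.9] [[485.8  92.8]]
redmark px [(np.int64(193), np.int64(200)), (np.int64(193), np.int64(201)), (np.int64(193), np.int64(202))] [[563.1 115.4]] in slicer [[  9.9 -67.4]]
(195, 95) [780.2 101.6 189.3]
(260, 120) [766.  -42.8  97.3]
(325, 130) [ 757.  -206.9   64.4]
```

View pics/crop1.png

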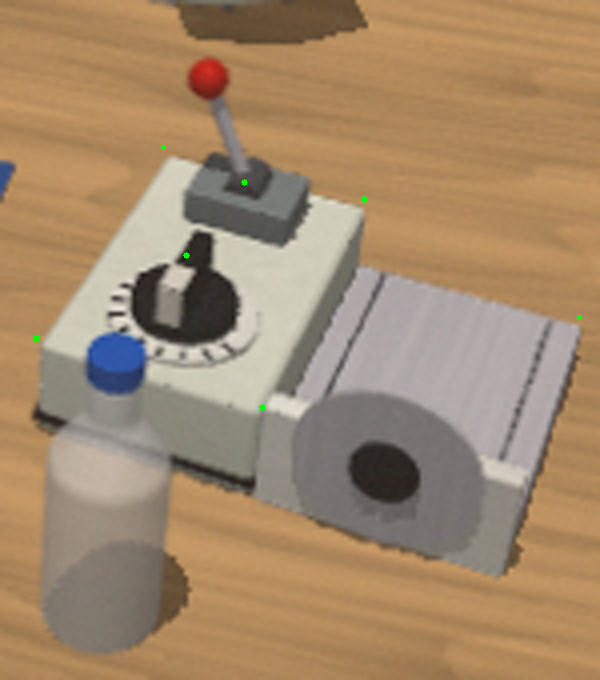

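The green check points fall within about 2 px (3 mm) of the real corners. The dial bar runs from the black end at about (203,237) to the white end at about (176,272). I'll zoom on the dial in both views to get its angle.

Run:
```python
import cv2,numpy as np
a=cv2.imread("pics/top0.png")[163:208,172:222]; b=cv2.imread("pics/scene0.png")[238:278,324:369]
f=lambda i:cv2.resize(cv2.convertScaleAbs(i,alpha=1.5,beta=10),None,fx=8,fy=8,interpolation=cv2.INTER_CUBIC)
a,b=f(a),f(b); b=cv2.copyMakeBorder(b,0,a.shape[0]-b.shape[0],0,0,0); cv2.imwrite("pics/crop2.png",np.hstack([a,b])); print(a.shape,b.shape)
```

```text
(360, 400, 3) (360, 360, 3)
```

View pics/crop2.png

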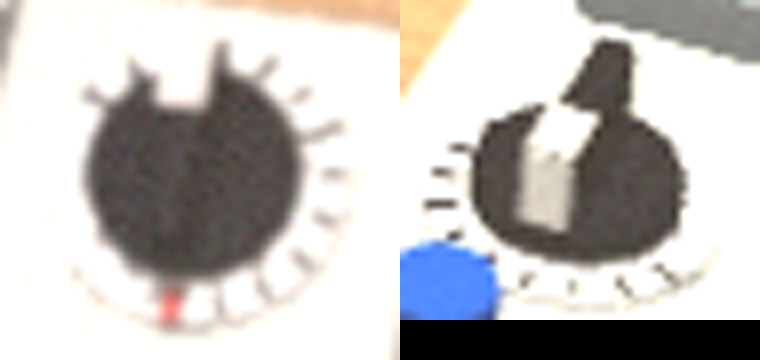

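Run:
```python
from h import *
np.set_printoptions(precision=1,suppress=True)
sc=lambda q: np.array(q,float)/8+[324-50-.44,238-.44]
w=onplane("scene",sc([(616,43),(552,155)]),114); v=w[1]-w[0]; print("scene bar",w,w.mean(0),np.linalg.norm(v),np.degrees(np.arctan2(v[1],v[0])))
tp=lambda q: np.array(q,float)/8+[172-.44,163-.44]
e=onplane("top",tp([(185,105)]),114); print("white/black boundary top",e)
D=onplane("top",tp([(193,172)]),86); print("disc centre top",D)
Ds=onplane("scene",sc([(578,182)]),86); print("disc centre scene",Ds)
for q in [(170,305),(320,130),(302,97),(265,68),(222,50),(140,75),(92,97)]:
    m=onplane("top",tp([q]),70.5)[0]-D[0]; print(q,m,(np.degrees(np.arctan2(m[1],m[0])))%360)
```

```text
scene bar [[577.4 111.7]
 [635.7 105.2]] [606.5 108.5] 58.59465695991683 -6.349276900708944
white/black boundary top [[612.9 106. ]]
disc centre top [[601.6 108.3]]
disc centre scene [[611.3 109.5]]
(170, 305) [-37.1   7.7] 168.32486872976895
(320, 130) [ 19.  -34.9] 298.6473855840665
(302, 97) [ 29.7 -28.8] 315.87549797886714
(265, 68) [ 39.  -16.8] 336.61837003794204
(222, 50) [44.7 -3.2] 355.86798445622344
(140, 75) [36.3 21.6] 30.726542537836046
(92, 97) [29.  35.9] 51.05699965096743
```

Emit:
{"method": "send_rows", "body": {"targets": [0, 0, 0.5, 0, 0, 1, 0, 0, 0.5, 0, 0, 1, 0, 0, 0, 0, 0, 0]}}

```text
time: 0.4
eef_pos: [214.2, -507.0, 262.8]
tool_rot: [179.9, 0.0, 36.8]
ft_force: [0.0, -0.1, 0.1]
gripper_width: 85.4
```

```bash
python3 -c "
from workcell import bot
s=bot.sense();print(s['joint_positions'].round(1),s['eef_pos'].round(1),s['tool_rot'].round(1),s['time'])"
```

```text
[-67.1   5.8  14.4  98.6  -0.   76.1] [ 214.2 -507.   262.8] [179.9   0.   36.8] 0.4
```

Clicks are 20° apart, so the dial is on about the 9th click (180°). It's centred near (604,108), with the bar at -6.5°. I'll move over it, winding the wrist so that a clockwise half turn is free.

Emit:
{"method": "send_rows", "body": {"targets": [0.27, 0.43, 0, 0, 0, 0.96, 0.27, 0.43, 0, 0, 0, 0.96, 0.27, 0.43, 0, 0, 0, 0.96, 0.27, 0.43, 0, 0, 0, 0.96, 0.27, 0.43, 0, 0, 0, 0.96, 0.27, 0.43, 0, 0, 0, 0.96, 0.27, 0.43, 0, 0, 0, 0.96, 0.27, 0.43, 0, 0, 0, 0.96, 0.27, 0.43, 0, 0, 0, 0.96, 0.27, 0.43, 0, 0, 0, 0.96, 0.27, 0.43, 0, 0, 0, 0.96, 0.27, 0.43, 0, 0, 0, 0.96, 0.27, 0.43, 0, 0, 0, 0.96, 0.27, 0.43, 0, 0, 0, 0.96, 0.27, 0.43, 0, 0, 0, 0.96, 0.27, 0.43, 0, 0, 0, 0.96], "hand": 0.3, "newtons": 40}}

```text
time: 2.0
eef_pos: [343.8, -299.6, 260.3]
tool_rot: [180.0, -0.1, 142.3]
ft_force: [-0.0, 0.0, -0.1]
gripper_width: 59.7
```

Emit:
{"method": "send_rows", "body": {"targets": [0.27, 0.43, 0, 0, 0, 0.96, 0.27, 0.43, 0, 0, 0, 0.96, 0.27, 0.43, 0, 0, 0, 0.96, 0.27, 0.43, 0, 0, 0, 0.96, 0.27, 0.43, 0, 0, 0, 0.96, 0.27, 0.43, 0, 0, 0, 0.96, 0.27, 0.43, 0, 0, 0, 0.96, 0.27, 0.43, 0, 0, 0, 0.96, 0.27, 0.43, 0, 0, 0, 0.96, 0.27, 0.43, 0, 0, 0, 0.96, 0.27, 0.43, 0, 0, 0, 0.96, 0.27, 0.43, 0, 0, 0, 0.96, 0.27, 0.43, 0, 0, 0, 0.96, 0.27, 0.43, 0, 0, 0, 0.96, 0.27, 0.43, 0, 0, 0, 0.96, 0.27, 0.43, 0, 0, 0, 0.96]}}

```text
time: 3.6
eef_pos: [473.4, -93.2, 260.2]
tool_rot: [179.9, -0.0, -112.1]
ft_force: [-0.8, -0.8, 0.6]
gripper_width: 60.1
```

Emit:
{"method": "send_rows", "body": {"targets": [0.27, 0.43, 0, 0, 0, 0.96, 0.27, 0.43, 0, 0, 0, 0.96, 0.27, 0.43, 0, 0, 0, 0.96, 0.27, 0.43, 0, 0, 0, 0.96, 0.27, 0.43, 0, 0, 0, 0.96, 0.27, 0.43, 0, 0, 0, 0.96, 0.27, 0.43, 0, 0, 0, 0.96, 0.27, 0.43, 0, 0, 0, 0.96, 0.27, 0.43, 0, 0, 0, 0.96, 0.27, 0.43, 0, 0, 0, 0.96, 0.27, 0.43, 0, 0, 0, 0.96, 0.27, 0.43, 0, 0, 0, 0.96, 0.27, 0.43, 0, 0, 0, 0.96, 0.27, 0.43, 0, 0, 0, 0.96, 0.27, 0.43, 0, 0, 0, 0.96, 0.27, 0.43, 0, 0, 0, 0.96, 0, 0, 0, 0, 0, 0, 0, 0, 0, 0, 0, 0]}}

```text
time: 5.4
eef_pos: [602.6, 112.5, 260.3]
tool_rot: [180.0, 0.1, -6.8]
ft_force: [-0.4, -0.9, -0.5]
gripper_width: 59.9
```

```bash
python3 -c "
from workcell import bot
s=bot.sense();print(s['joint_positions'].round(1),s['eef_pos'].round(1),s['tool_rot'].round(1),s['time'])"
```

```text
[  10.6   15.    24.8   99.9   -0.  -162.6] [602.6 112.5 260.3] [ 1.8e+02  1.0e-01 -6.8e+00] 5.4
```

Emit:
{"method": "send_rows", "body": {"targets": [0.07, -0.13, -1, 0, 0, 0, 0, 0, -1, 0, 0, 0, 0, 0, -1, 0, 0, 0, 0, 0, -1, 0, 0, 0, 0, 0, -0.8, 0, 0, 0, 0, 0, -0.5, 0, 0, 0, 0, 0, -0.3, 0, 0, 0, 0, 0, 0, 0, 0, 0]}}

```text
time: 6.2
eef_pos: [604.5, 108.3, 92.7]
tool_rot: [180.0, 0.1, -6.6]
ft_force: [0.5, 0.0, 0.6]
gripper_width: 59.7
```

Emit:
{"method": "send_rows", "body": {"targets": [0, 0, 0, 0, 0, 0, 0, 0, 0, 0, 0, 0, 0, 0, 0, 0, 0, 0, 0, 0, 0, 0, 0, 0, 0, 0, 0, 0, 0, 0, 0, 0, 0, 0, 0, 0, 0, 0, 0, 0, 0, 0, 0, 0, 0, 0, 0, 0], "hand": 1}}

```text
time: 7.0
eef_pos: [605.4, 108.2, 94.4]
tool_rot: [180.0, -0.1, -6.5]
ft_force: [-1.3, -4.3, 5.0]
gripper_width: 13.1
```

Emit:
{"method": "send_rows", "body": {"targets": [0, 0, 0, 0, 0, -0.8, 0, 0, 0, 0, 0, -0.8, 0, 0, 0, 0, 0, -0.8, 0, 0, 0, 0, 0, -0.8, 0, 0, 0, 0, 0, -0.8, 0, 0, 0, 0, 0, -0.8, 0, 0, 0, 0, 0, -0.8, 0, 0, 0, 0, 0, -0.8, 0, 0, 0, 0, 0, -0.8, 0, 0, 0, 0, 0, -0.8, 0, 0, 0, 0, 0, -0.8, 0, 0, 0, 0, 0, -0.8, 0, 0, 0, 0, 0, -0.8, 0, 0, 0, 0, 0, -0.8, 0, 0, 0, 0, 0, -0.8]}}

```text
time: 8.5
eef_pos: [604.0, 106.9, 94.4]
tool_rot: [179.9, -0.2, -89.3]
ft_force: [-9.2, -10.3, 11.1]
gripper_width: 12.9
```

Emit:
{"method": "send_rows", "body": {"targets": [0, 0, 0, 0, 0, -0.8, 0, 0, 0, 0, 0, -0.8, 0, 0, 0, 0, 0, -0.8, 0, 0, 0, 0, 0, -0.8, 0, 0, 0, 0, 0, -0.8, 0, 0, 0, 0, 0, -0.8, 0, 0, 0, 0, 0, -0.8, 0, 0, 0, 0, 0, -0.8, 0, 0, 0, 0, 0, -0.8, 0, 0, 0, 0, 0, -0.8, 0, 0, 0, 0, 0, -0.8, 0, 0, 0, 0, 0, -0.8, 0, 0, 0, 0, 0, -0.8, 0, 0, 0, 0, 0, -0.8, 0, 0, 0, 0, 0, 0]}}

```text
time: 10.0
eef_pos: [602.6, 108.0, 94.4]
tool_rot: [-180.0, -0.2, -166.2]
ft_force: [-16.8, -5.4, 13.4]
gripper_width: 12.9
```

```bash
python3 -c "
from workcell import bot
s=bot.sense();print(s)"
```

```text
{'time': 10.0, 'joint_positions': array([ 1.01717222e+01,  1.31919942e+01,  4.21474593e+00,  8.12627594e+01,
       -2.74206552e-02, -3.58489562e+00]), 'joint_velocities': array([-0.06509202, -0.0220095 ,  0.02054257, -0.07841945, -0.01272185,
       -4.74256783]), 'tau': array([  1.34209681, -54.02106285,  47.90876627,  -7.25361004,
         0.6525691 ,   1.18318353]), 'eef_pos': array([602.55558702, 107.97130261,  94.42076598]), 'tool_rot': array([-179.98764015,   -0.24125263, -166.24335077]), 'ft_force': array([-16.80038884,  -5.42001421,  13.35195788]), 'torque': array([-1.10399869e+00,  3.42704447e+00,  1.85798529e-03]), 'gripper_width': 12.904118820365081}
```

Emit:
{"method": "send_rows", "body": {"targets": [-0.08, -0.02, 0.05, 0, 0, -0.8, 0, 0, 0, 0, 0, -0.8, 0, 0, 0, 0, 0, -0.8, 0, 0, 0, 0, 0, -0.5, 0, 0, 0, 0, 0, 0, 0, 0, 0, 0, 0, 0, 0, 0, 0, 0, 0, 0]}}

```text
time: 10.7
eef_pos: [602.3, 108.4, 94.5]
tool_rot: [180.0, -0.0, 174.1]
ft_force: [-1.2, 2.5, -2.9]
gripper_width: 13.2
```

```bash
python3 -c "
from workcell import bot
s=bot.sense();print(s['torque'],s['joint_positions'][5],s['tau'][5])"
```

```text
[0.50643367 0.33712606 0.00736034] 16.059384590159564 -0.035677532432600856
```

Emit:
{"method": "send_rows", "body": {"targets": [0, 0, 0, 0, 0, -0.4, 0, 0, 0, 0, 0, -0.4, 0, 0, 0, 0, 0, 0, 0, 0, 0, 0, 0, 0, 0, 0, 0, 0, 0, 0]}}

```text
time: 11.2
eef_pos: [602.6, 108.4, 94.7]
tool_rot: [180.0, -0.0, 168.7]
ft_force: [1.6, 3.7, -4.8]
gripper_width: 13.1
```

Run:
```python
from h import *
s=bot.sense();print(s['torque'],s['joint_positions'][5],s['tau'][5],s['tool_rot'])
b=bot.camera("scene")[0][:,:,::-1]; cv2.imwrite("pics/d1.png",cv2.resize(b[200:300,310:430],None,fx=6,fy=6,interpolation=cv2.INTER_CUBIC))
```

```text
[ 0.79163355 -0.25661294  1.24786609] 21.530565679778803 1.2226265296339989 [ 1.79973119e+02 -1.71732767e-03  1.68656424e+02]
```

View pics/d1.png

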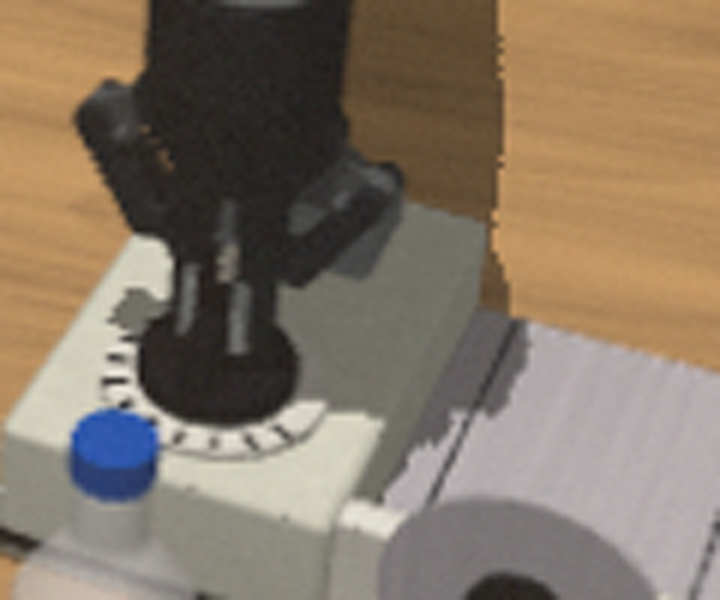

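The z torque of 1.25 N m shows the stop is reached. In the picture the bar's white end sits between the fingers, facing the robot at about (228,260). Now back six clicks.

Emit:
{"method": "send_rows", "body": {"targets": [0, 0, 0, 0, 0, 0.8, 0, 0, 0, 0, 0, 0.8, 0, 0, 0, 0, 0, 0.8, 0, 0, 0, 0, 0, 0.8, 0, 0, 0, 0, 0, 0.8, 0, 0, 0, 0, 0, 0.8, 0, 0, 0, 0, 0, 0.8, 0, 0, 0, 0, 0, 0.8, 0, 0, 0, 0, 0, 0.8, 0, 0, 0, 0, 0, 0.8, 0, 0, 0, 0, 0, 0.8, 0, 0, 0, 0, 0, 0.8]}}

```text
time: 12.45
eef_pos: [603.1, 107.2, 94.6]
tool_rot: [-179.9, -0.0, -125.3]
ft_force: [3.1, -1.2, -5.1]
gripper_width: 13.2
```

Emit:
{"method": "send_rows", "body": {"targets": [0, 0, 0, 0, 0, 0.8, 0, 0, 0, 0, 0, 0.8, 0, 0, 0, 0, 0, 0.8, 0, 0, 0, 0, 0, 0.8, 0, 0, 0, 0, 0, 0.8, 0, 0, 0, 0, 0, 0.8, 0, 0, 0, 0, 0, 0.8, 0, 0, 0, 0, 0, 0.8, 0, 0, 0, 0, 0, 0.8, 0, 0, 0, 0, 0, 0.8, 0, 0, 0, 0, 0, 0.2, 0, 0, 0, 0, 0, 0, 0, 0, 0, 0, 0, 0]}}

```text
time: 13.75
eef_pos: [604.2, 107.0, 94.6]
tool_rot: [-179.9, -0.1, -69.2]
ft_force: [10.0, -2.0, -9.0]
gripper_width: 13.4
```

```bash
python3 -c "
from workcell import bot
s=bot.sense();print(s['torque'],s['joint_positions'],s['eef_pos'],s['tool_rot'])"
```

```text
[-0.22969825 -1.92739148  0.01909109] [  10.10004641   12.9872941     3.99390202   80.85139031   -0.11628885
 -100.71719916] [604.23129098 107.04294329  94.61307002] [-1.79869115e+02 -1.43124552e-01 -6.91830754e+01]
```

Emit:
{"method": "send_rows", "body": {"targets": [0, 0, 0, 0, 0, 0, 0, 0, 0, 0, 0, 0, 0, 0, 0, 0, 0, 0, 0, 0, 0, 0, 0, 0, 0, 0, 0, 0, 0, 0], "hand": 0.35}}

```text
time: 14.25
eef_pos: [602.6, 108.0, 95.0]
tool_rot: [-180.0, -0.0, -69.1]
ft_force: [1.0, 1.1, 0.1]
gripper_width: 55.7
```

Emit:
{"method": "send_rows", "body": {"targets": [0, 0, 0.4, 0, 0, 0, 0, 0, 0.8, 0, 0, 0, 0, 0, 1, 0, 0, 0, 0, 0, 1, 0, 0, 0, 0, 0, 1, 0, 0, 0, -0.7, -0.3, 0.7, 0, 0, -0.8, -0.9, -0.4, 0, 0, 0, -0.8, -0.9, -0.5, 0, 0, 0, -0.8, -0.9, -0.5, 0, 0, 0, -0.8, -0.7, -0.4, 0, 0, 0, -0.8, 0, 0, 0, 0, 0, 0, 0, 0, 0, 0, 0, 0]}}

```text
time: 15.45
eef_pos: [479.8, 45.0, 242.9]
tool_rot: [-179.9, 0.0, -96.5]
ft_force: [0.5, -0.6, 0.1]
gripper_width: 55.6
```

Run:
```python
from h import *
s=bot.sense();print(s['joint_positions'])
b=bot.camera("scene")[0][:,:,::-1]; a=bot.camera("top")[0][:,:,::-1]
f=lambda i,k:cv2.resize(i,None,fx=k,fy=k,interpolation=cv2.INTER_CUBIC)
cv2.imwrite("pics/d2.png",np.hstack([f(b[200:300,315:400],4.5),f(a[150:250,150:235],4.5)]))
```

```text
[ 5.36059650e+00 -4.17738921e+00  2.17155835e+00  9.62316556e+01
  4.22110798e-03 -7.81149526e+01]
```

View pics/d2.png

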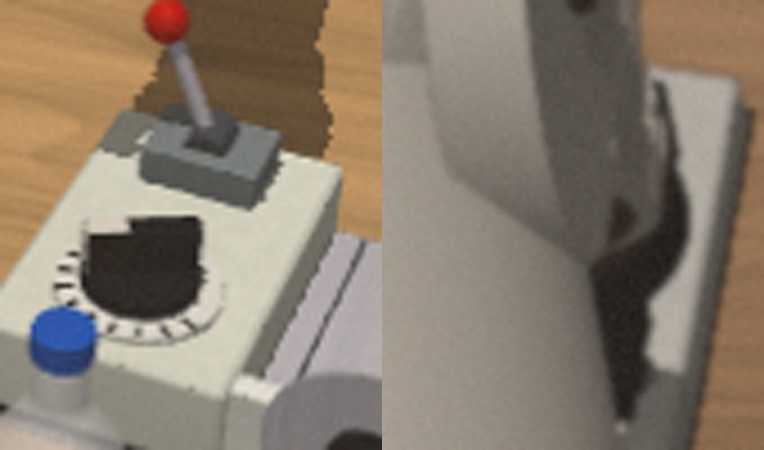

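In the scene half, the bar top runs from the white end at about (84,224) to (202,221), and the lever is still right.

Run:
```python
from h import *
sc=lambda q: np.array(q,float)/4.5+[315-.4,200-.4]
w=onplane("scene",sc([(202,222),(83,228)]),114); v=w[0]-w[1]; print(w,np.linalg.norm(v),np.degrees(np.arctan2(-v[1],-v[0]))%360, "expect",172.9+120)
```

```text
[[593.82722896 136.7396217 ]
 [618.26135606  78.39289839]] 63.25635689917243 292.72269849864676 expect 292.9
```

Emit:
{"method": "send_rows", "body": {"targets": [0, 0, -1, 0, 0, 0, 0, 0, -1, 0, 0, 0, 0, 0, -0.8, 0, 0, 0, 0, 0, -0.3, 0, 0, 0, 0, 0, 0, 0, 0, 0, 0, 0, 0, 0, 0, 0], "hand": 1}}

```text
time: 16.15
eef_pos: [480.2, 45.3, 149.8]
tool_rot: [-180.0, 0.0, -96.6]
ft_force: [-0.0, -0.1, 0.7]
gripper_width: 0.1
```

Emit:
{"method": "send_rows", "body": {"targets": [0, 0.3, 0, 0, 0, 0, 0, 0.3, 0, 0, 0, 0, 0.03, 0.3, 0, 0, 0, 0, 0.03, 0.3, 0, 0, 0, 0, 0.03, 0.3, 0, 0, 0, 0, 0.03, 0.3, 0, 0, 0, 0, 0.03, 0.3, 0, 0, 0, 0, 0.03, 0.3, 0, 0, 0, 0, 0.03, 0.3, 0, 0, 0, 0]}}

```text
time: 17.05
eef_pos: [485.8, 126.8, 148.6]
tool_rot: [180.0, -0.0, -96.6]
ft_force: [-0.0, -1.1, -0.6]
gripper_width: 0.3
```

Emit:
{"method": "send_rows", "body": {"targets": [0.03, 0.15, 0, 0, 0, 0, 0.03, 0.1, 0, 0, 0, 0, 0.03, 0.1, 0, 0, 0, 0, 0, 0, 0, 0, 0, 0, 0, 0, 0, 0, 0, 0]}}

```text
time: 17.55
eef_pos: [488.7, 136.5, 148.9]
tool_rot: [-180.0, 0.0, -96.6]
ft_force: [-1.4, -1.3, -0.2]
gripper_width: 0.1
```

Emit:
{"method": "send_rows", "body": {"targets": [0.03, 0.1, 0, 0, 0, 0, 0.03, 0.1, 0, 0, 0, 0, 0, 0, 0, 0, 0, 0]}}

```text
time: 17.85
eef_pos: [489.5, 139.4, 148.8]
tool_rot: [179.9, -0.4, -96.7]
ft_force: [-5.1, -20.1, 5.1]
gripper_width: -0.2
```

Emit:
{"method": "send_rows", "body": {"targets": [0, 0.1, 0, 0, 0, 0, 0, 0.1, 0, 0, 0, 0, 0, 0, 0, 0, 0, 0]}}

```text
time: 18.15
eef_pos: [489.4, 140.2, 148.7]
tool_rot: [-180.0, -1.0, -96.9]
ft_force: [-5.7, -49.6, 8.4]
gripper_width: 0.1
```

Force of 50 N: the lever is at its stop. I'll back off and retract so I can look again.

Emit:
{"method": "send_rows", "body": {"targets": [0, -0.5, 0, 0, 0, 0, 0, -0.9, 0, 0, 0, 0, 0, -0.3, 0.9, 0, 0, 0, 0, -0.3, 0.9, 0, 0, -0.9, -0.6, -0.4, 0.7, 0, 0, -0.95, -0.7, -0.4, 0.6, 0, 0, -0.95, -0.7, -0.5, 0.3, 0, 0, -0.95, -0.7, -0.5, 0, 0, 0, -0.95, -0.7, -0.5, 0, 0, 0, -0.95, -0.7, -0.5, 0, 0, 0, -0.95, -0.7, -0.5, 0, 0, 0, -0.95, -0.7, -0.5, 0, 0, 0, -0.95, -0.7, -0.5, 0, 0, 0, -0.95, 0, -0.3, 0, 0, 0, -0.95, 0, -0.3, 0, 0, 0, -0.95, 0, -0.2, 0, 0, 0, -0.95, 0, 0, 0, 0, 0, -0.8, 0, 0, 0, 0, 0, 0], "hand": 0.1}}

```text
time: 19.95
eef_pos: [304.5, -64.6, 251.0]
tool_rot: [180.0, 0.0, 173.2]
ft_force: [-0.2, 0.6, 1.2]
gripper_width: 76.8
```

```bash
cat > look.py <<'E'
from h import *
import sys
np.set_printoptions(precision=1,suppress=True)
def op(m): return cv2.morphologyEx(m.astype(np.uint8),cv2.MORPH_OPEN,np.ones((3,3)))
def look(name=None):
    p,d=bot.camera("top"); p=np.ascontiguousarray(p[:,:,::-1]); z=cloud("top",d)[:,:,2]
    if name: cv2.imwrite(f"pics/{name}.png",p)
    hsv=cv2.cvtColor(p,cv2.COLOR_BGR2HSV); H,S,V=[hsv[:,:,i].astype(int) for i in range(3)]
    for lo,hi,zz in [(9,28,18),(40,56,50)]:
        r=rects("top",op((z>lo)&(z<hi)&(z>0)),zz,200)
        if len(r): print("z",zz); print(r[(r[:,2]<140)&(r[:,2]>90)&(r[:,3]>35)])
    print("plate",rects("top",op((H>105)&(H<130)&(S>90)&(z<15)),3,200))
    return p,z,hsv
if __name__=="__main__":
    look(sys.argv[1] if len(sys.argv)>1 else None); s=bot.sense(); print(s['eef_pos'],s['tool_rot'],s['joint_positions'][[0,5]],s['time'])
E
python3 look.py t1
```

```text
z 18
[[ 220.1 -378.8  131.7   55.    71.   398.7  350.6]
 [ 400.  -346.5  128.5   55.8  -11.4  382.   274. ]
 [ 413.9 -229.1  130.9   54.3   -6.5  334.7  266.8]
 [ 577.2 -218.   130.5   53.8   -0.7  328.3  203.4]
 [ 733.4 -426.8  132.6   54.7  -48.3  405.5  148. ]]
z 50
[[ 571.  -341.9  113.    57.8    1.7  380.4  202.7]]
plate [[493.8 -83.   56.5  50.8   0.7 275.5 235.4]]
[304.4 -64.4 250.9] [180.    0.  173.4] [-12.   -5.4] 20.0
```

View pics/t1.png

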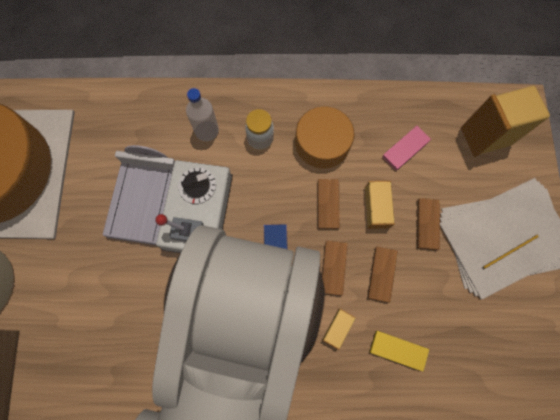

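The lever ball is now at (161,219) on the left, the dial pointer is at about (203,178), and nothing else has moved. I'll cross-check the plate and board positions from the scene view, then grasp the board at (414,-229).

Run:
```python
from look import *
for n in ("top","scene"):
    p=cv2.imread(f"pics/{n}0.png"); hsv=cv2.cvtColor(p,cv2.COLOR_BGR2HSV); H,S,V=[hsv[:,:,i].astype(int) for i in range(3)]
    r=rects(n,((H>100)&(H<130)&(S>90)&(V>40)),3,150); print(n,r)
    z=cloud(n,np.load(f"pics/{n}0d.npy"))[:,:,2]
    r=rects(n,op((z>9)&(z<26)&(H<17)&(S>120)),18,120); print(r[(r[:,2]<145)&(r[:,2]>90)])
```

```text
top [[457.7 -84.8 129.1  52.6   1.1 275.4 250.7]]
[[ 400.  -346.2  128.7   56.2  -11.4  382.   275. ]
 [ 413.9 -228.8  130.9   54.7   -6.5  334.1  267.8]
 [ 527.7 -469.5  131.6   54.2   -4.8  428.4  223.7]
 [ 577.2 -217.9  130.5   53.6   -0.7  328.4  203.5]]
scene [[581.   65.1  54.8  35.8  14.8 328.5 275.1]
 [460.6 -84.8 132.9  53.8   2.4 287.4 237.9]]
[[ 578.4 -214.5  123.7   58.7   -0.8  229.   248.4]
 [ 536.3 -467.4  139.8   61.9   -4.1  154.2  224.1]
 [ 421.4 -226.   136.9   58.8   -7.2  246.7  216.9]
 [ 407.7 -344.6  138.6   63.5  -11.3  212.1  207.6]]
```

Emit:
{"method": "send_rows", "body": {"targets": [0.6, -0.9, -0.3, 0, 0, 0, 0.6, -0.9, -0.3, 0, 0, 0, 0.6, -0.9, -0.4, 0, 0, 0, 0.6, -0.9, -0.4, 0, 0, 0, 0.6, -0.9, -0.6, 0, 0, 0, 0.6, -0.9, -0.7, 0, 0, 0, 0, 0, 0, 0, 0, 0], "hand": 0}}

```text
time: 20.7
eef_pos: [412.8, -228.0, 166.1]
tool_rot: [179.9, -0.2, 173.4]
ft_force: [-1.2, 1.6, 0.4]
gripper_width: 85.5
```

Emit:
{"method": "send_rows", "body": {"targets": [0.05, -0.02, -1, 0, 0, 0, 0, 0, -1, 0, 0, 0, 0, 0, -1, 0, 0, 0, 0, 0, -1, 0, 0, 0, 0, 0, -0.8, 0, 0, 0, 0, 0, -0.4, 0, 0, 0, 0, 0, -0.25, 0, 0, 0, 0, 0, 0, 0, 0, 0]}}

```text
time: 21.5
eef_pos: [413.9, -226.8, 6.3]
tool_rot: [180.0, -0.0, 173.4]
ft_force: [-0.0, 0.7, -1.4]
gripper_width: 85.2
```

Emit:
{"method": "send_rows", "body": {"targets": [0, 0, 0, 0, 0, 0, 0, 0, 0, 0, 0, 0, 0, 0, 0, 0, 0, 0, 0, 0, 0, 0, 0, 0, 0, 0, 0, 0, 0, 0], "hand": 1, "newtons": 60}}

```text
time: 22.0
eef_pos: [414.7, -227.5, 7.9]
tool_rot: [-180.0, 0.1, 173.3]
ft_force: [-1.0, 0.7, 7.8]
gripper_width: 52.2
```

Emit:
{"method": "send_rows", "body": {"targets": [0, 0, 0.3, 0, 0, 0, 0, 0, 0.7, 0, 0, 0, 0, 0, 0.7, 0, 0, 0, 0, 0, 0, 0, 0, 0]}}

```text
time: 22.4
eef_pos: [415.4, -227.9, 60.7]
tool_rot: [-179.9, 0.3, 173.3]
ft_force: [0.2, -0.7, -1.0]
gripper_width: 51.9
```

Emit:
{"method": "send_rows", "body": {"targets": [0.2, 0.7, 0, 0, 0, 0.2, 0.3, 0.9, 0, 0, 0, 0.3, 0.3, 0.9, 0, 0, 0, 0.3, 0.3, 0.9, 0, 0, 0, 0.3, 0.3, 0.9, 0, 0, 0, 0.1, 0.05, 0.45, 0, 0, 0, 0, 0, 0, 0, 0, 0, 0, 0, 0, 0, 0, 0, 0]}}

```text
time: 23.2
eef_pos: [457.1, -84.8, 57.1]
tool_rot: [-180.0, -0.0, -178.4]
ft_force: [-0.8, -1.4, -1.1]
gripper_width: 51.9
```

Emit:
{"method": "send_rows", "body": {"targets": [0.06, 0, -0.7, 0, 0, 0, 0, 0, -0.5, 0, 0, 0, 0, 0, -0.3, 0, 0, 0, 0, 0, -0.1, 0, 0, 0, 0, 0, 0, 0, 0, 0, 0, 0, 0, 0, 0, 0]}}

```text
time: 23.8
eef_pos: [459.0, -85.3, 10.7]
tool_rot: [-180.0, 0.0, -178.5]
ft_force: [-6.9, 0.7, 11.8]
gripper_width: 51.7
```

Emit:
{"method": "send_rows", "body": {"targets": [0, 0, 0, 0, 0, 0, 0, 0, 0, 0, 0, 0, 0, 0, 0, 0, 0, 0, 0, 0, 0, 0, 0, 0], "hand": 0}}

```text
time: 24.2
eef_pos: [459.1, -84.7, 9.2]
tool_rot: [-180.0, -0.0, -178.4]
ft_force: [-0.5, 0.5, 0.1]
gripper_width: 85.3
```

Emit:
{"method": "send_rows", "body": {"targets": [0, 0, 0.4, 0, 0, 0, 0, 0, 0.8, 0, 0, 0, 0, 0, 1, 0, 0, 0, 0, 0, 1, 0, 0, 0, 0, 0, 1, 0, 0, 0, 0, 0, 0, 0, 0, 0]}}

```text
time: 24.8
eef_pos: [461.0, -84.8, 140.3]
tool_rot: [-179.9, 0.4, -178.4]
ft_force: [0.3, 0.3, 0.6]
gripper_width: 85.4
```

```bash
sed -i 's/op((z>lo)&(z<hi)&(z>0))/op((z>lo)\&(z<hi)\&(H<24)\&(S>100))/' look.py; python3 look.py t2
```

```text
z 18
[[ 220.  -378.9  131.4   55.    71.   399.1  350.5]
 [ 399.9 -346.3  128.7   56.   -11.3  382.4  274.4]
 [ 527.5 -469.5  132.    54.3   -4.8  428.6  223.5]
 [ 577.2 -217.8  131.1   53.3   -1.4  330.2  204.9]]
z 50
[[ 570.8 -342.   113.    57.9    1.1  380.3  202.8]]
plate []
[460.3 -84.7 138. ] [-179.9    0.2 -178.4] [-10.4 -12. ] 24.85
```

Emit:
{"method": "send_rows", "body": {"targets": [0.9, -0.9, 0, 0, 0, -0.2, 0.9, -0.9, 0, 0, 0, -0.18, 0.9, -0.9, 0, 0, 0, 0, 0.9, -0.9, 0, 0, 0, 0, 0.3, -0.83, -0.3, 0, 0, 0, 0, 0, -0.7, 0, 0, 0, 0, 0, -1, 0, 0, 0, 0, 0, -0.8, 0, 0, 0, 0, 0, 0, 0, 0, 0]}}

```text
time: 25.75
eef_pos: [573.7, -216.5, 46.8]
tool_rot: [179.9, -0.4, 179.0]
ft_force: [-1.1, -0.4, 0.4]
gripper_width: 85.6
```

Emit:
{"method": "send_rows", "body": {"targets": [0.1, -0.05, -0.7, 0, 0, 0, 0, 0, -0.5, 0, 0, 0, 0, 0, -0.2, 0, 0, 0, 0, 0, 0, 0, 0, 0]}}

```text
time: 26.15
eef_pos: [578.6, -218.7, 8.7]
tool_rot: [180.0, -0.1, 179.0]
ft_force: [-0.6, 0.4, -0.4]
gripper_width: 85.3
```

Emit:
{"method": "send_rows", "body": {"targets": [0, 0, 0, 0, 0, 0, 0, 0, 0, 0, 0, 0, 0, 0, 0, 0, 0, 0, 0, 0, 0, 0, 0, 0, 0, 0, 0, 0, 0, 0], "hand": 1}}

```text
time: 26.65
eef_pos: [579.9, -219.3, 11.0]
tool_rot: [-180.0, 0.1, 179.0]
ft_force: [-0.5, 0.4, 4.7]
gripper_width: 51.0
```

Emit:
{"method": "send_rows", "body": {"targets": [0, 0, 0.3, 0, 0, 0, 0, 0, 0.7, 0, 0, 0, 0, 0, 0.9, 0, 0, 0, 0, 0, 0.3, 0, 0, 0, 0, 0, 0, 0, 0, 0]}}

```text
time: 27.15
eef_pos: [580.1, -219.3, 77.2]
tool_rot: [-179.9, 0.2, 179.0]
ft_force: [0.3, 0.5, -1.5]
gripper_width: 51.0
```

Emit:
{"method": "send_rows", "body": {"targets": [-0.5, 0.6, 0, 0, 0, 0.18, -0.8, 0.9, 0, 0, 0, 0.18, -0.8, 0.9, 0, 0, 0, 0, -0.8, 0.9, 0, 0, 0, 0, -0.7, 0.8, 0, 0, 0, 0, -0.4, 0.4, 0, 0, 0, 0, 0, 0, 0, 0, 0, 0, 0, 0, 0, 0, 0, 0]}}

```text
time: 27.95
eef_pos: [459.2, -83.9, 74.6]
tool_rot: [-180.0, -0.0, -178.5]
ft_force: [0.6, 0.7, -0.7]
gripper_width: 51.3
```

Emit:
{"method": "send_rows", "body": {"targets": [0.04, -0.03, -0.6, 0, 0, 0, 0, 0, -0.5, 0, 0, 0, 0, 0, -0.25, 0, 0, 0, 0, 0, -0.1, 0, 0, 0, 0, 0, 0, 0, 0, 0, 0, 0, 0, 0, 0, 0]}}

```text
time: 28.55
eef_pos: [460.4, -85.2, 32.0]
tool_rot: [-180.0, -0.0, -178.6]
ft_force: [-3.6, 0.1, 4.4]
gripper_width: 51.0
```

Contact made, so I'll release, rise and look.

Emit:
{"method": "send_rows", "body": {"targets": [0, 0, 0, 0, 0, 0, 0, 0, 0, 0, 0, 0, 0, 0, 0, 0, 0, 0, 0, 0, 0, 0, 0, 0], "hand": 0}}

```text
time: 28.95
eef_pos: [460.4, -84.8, 31.7]
tool_rot: [180.0, -0.0, -178.5]
ft_force: [-0.4, 0.6, -0.5]
gripper_width: 85.4
```

Emit:
{"method": "send_rows", "body": {"targets": [0, 0, 0.4, 0, 0, 0, 0, 0, 0.8, 0, 0, 0, 0, 0, 1, 0, 0, 0, 0, 0, 1, 0, 0, 0, 0, -0.7, 0.5, 0, 0, 0, 0, -0.9, 0, 0, 0, 0, 0, -0.9, 0, 0, 0, 0, 0, -0.9, 0, 0, 0, 0, 0, -0.9, 0, 0, 0, 0, 0, -0.7, 0, 0, 0, 0, 0, 0, 0, 0, 0, 0]}}

```text
time: 30.05
eef_pos: [460.3, -236.8, 143.4]
tool_rot: [-180.0, 0.0, -178.7]
ft_force: [-0.9, 0.4, -0.5]
gripper_width: 85.5
```

```bash
python3 look.py t3
python3 - <<'E'
from look import *
p,d=bot.camera("top"); z=cloud("top",d)[:,:,2]; hsv=cv2.cvtColor(np.ascontiguousarray(p[:,:,::-1]),cv2.COLOR_BGR2HSV); H,S,V=[hsv[:,:,i].astype(int) for i in range(3)]
print(rects("top",op((z>30)&(z<48)&(H<24)&(S>100)),39,200))
E
```

```text
z 18
[[ 216.1 -391.5  105.2   54.9   70.1  405.1  352.6]]
plate []
[ 460.3 -235.7  143.4] [-180.     0.  -178.6] [-27.1 -28.5] 30.1
[[159.6 540.8 174.   11.7   0.6   4.5 371. ]
 [459.1 -85.7 129.9  52.5   1.1 275.5 247.6]
 [601.2 538.9 190.   41.7 -25.7  32.8 189.6]]
```

```bash
cat > sc.py <<'E'
from look import *
p,d=bot.camera("scene"); p=np.ascontiguousarray(p[:,:,::-1]); hsv=cv2.cvtColor(p,cv2.COLOR_BGR2HSV); H,S,V=[hsv[:,:,i].astype(int) for i in range(3)]
z=cloud("scene",d)[:,:,2]
r=rects("scene",op((z>9)&(z<26)&(H<17)&(S>120)),18,120); print(r[(r[:,2]<145)&(r[:,2]>90)])
r=rects("scene",op((z>44)&(z<54)&(H<25)&(S>90)),50,80); print(r[(r[:,2]<145)&(r[:,2]>70)])
cv2.imwrite("pics/sc.png",p)
E
python3 sc.py
```

```text
[[ 536.2 -468.1  139.7   60.6   -4.2  154.1  223.8]
 [ 407.  -345.   137.2   62.   -11.   210.2  208.1]]
[[ 577.1 -342.3  118.8   59.6    2.2  185.1  230.2]]
```

Emit:
{"method": "send_rows", "body": {"targets": [-0.5, -0.9, 0, 0, 0, -0.5, -0.5, -0.9, 0, 0, 0, -0.5, -0.5, -0.9, -0.4, 0, 0, -0.5, -0.5, -0.95, -0.8, 0, 0, -0.35, 0, 0, -0.9, 0, 0, 0, 0, 0, -0.7, 0, 0, 0, 0, 0, 0, 0, 0, 0, 0, 0, 0, 0, 0, 0]}}

```text
time: 31.0
eef_pos: [400.7, -343.7, 59.6]
tool_rot: [180.0, 0.0, 168.8]
ft_force: [0.4, -0.2, 0.5]
gripper_width: 85.5
```

Emit:
{"method": "send_rows", "body": {"targets": [-0.02, -0.06, -0.8, 0, 0, 0, 0, 0, -0.7, 0, 0, 0, 0, 0, -0.35, 0, 0, 0, 0, 0, 0, 0, 0, 0]}}

```text
time: 31.4
eef_pos: [399.8, -345.6, 3.2]
tool_rot: [180.0, -0.0, 168.8]
ft_force: [-0.0, 0.3, -0.2]
gripper_width: 85.2
```

Emit:
{"method": "send_rows", "body": {"targets": [0, 0, 0, 0, 0, 0, 0, 0, 0, 0, 0, 0, 0, 0, 0, 0, 0, 0, 0, 0, 0, 0, 0, 0, 0, 0, 0, 0, 0, 0], "hand": 1}}

```text
time: 31.9
eef_pos: [400.6, -346.8, 5.1]
tool_rot: [-179.9, 0.1, 168.7]
ft_force: [-0.1, 0.1, 6.3]
gripper_width: 52.4
```

Emit:
{"method": "send_rows", "body": {"targets": [0, 0, 0.3, 0, 0, 0, 0, 0, 0.7, 0, 0, 0, 0, 0, 1, 0, 0, 0, 0, 0, 0.9, 0, 0, 0, 0, 0, 0, 0, 0, 0]}}

```text
time: 32.4
eef_pos: [401.3, -347.5, 95.2]
tool_rot: [-179.8, 0.3, 168.7]
ft_force: [-0.2, 0.1, -0.9]
gripper_width: 52.0
```

Emit:
{"method": "send_rows", "body": {"targets": [0.1, 0.5, 0, 0, 0, 0.2, 0.2, 0.9, 0, 0, 0, 0.2, 0.2, 0.9, 0, 0, 0, 0.2, 0.2, 0.95, 0, 0, 0, 0.2, 0.2, 0.95, 0, 0, 0, 0.2, 0.2, 0.95, 0, 0, 0, 0.2, 0.2, 0.95, 0, 0, 0, 0.2, 0.2, 0.95, 0, 0, 0, 0.2, 0.2, 0.9, 0, 0, 0, 0.2, 0.2, 0.79, 0, 0, 0, 0.05, 0, 0, 0, 0, 0, 0, 0, 0, 0, 0, 0, 0]}}

```text
time: 33.6
eef_pos: [456.1, -83.0, 89.5]
tool_rot: [180.0, -0.1, -178.4]
ft_force: [0.7, 0.5, -0.8]
gripper_width: 52.2
```

Emit:
{"method": "send_rows", "body": {"targets": [0.08, -0.06, -0.7, 0, 0, 0, 0, 0, -0.5, 0, 0, 0, 0, 0, -0.25, 0, 0, 0, 0, 0, -0.07, 0, 0, 0, 0, 0, 0, 0, 0, 0, 0, 0, 0, 0, 0, 0]}}

```text
time: 34.2
eef_pos: [459.1, -85.9, 44.7]
tool_rot: [180.0, 0.0, -178.6]
ft_force: [0.0, -0.0, -1.2]
gripper_width: 52.3
```

Emit:
{"method": "send_rows", "body": {"targets": [0, 0.02, -0.05, 0, 0, 0, 0, 0, -0.03, 0, 0, 0, 0, 0, 0, 0, 0, 0]}}

```text
time: 34.5
eef_pos: [459.3, -85.6, 44.1]
tool_rot: [-179.9, 0.1, -178.6]
ft_force: [-8.5, -2.2, 15.4]
gripper_width: 52.4
```

Emit:
{"method": "send_rows", "body": {"targets": [0, 0, 0, 0, 0, 0, 0, 0, 0, 0, 0, 0, 0, 0, 0, 0, 0, 0, 0, 0, 0, 0, 0, 0], "hand": 0}}

```text
time: 34.9
eef_pos: [459.1, -85.1, 42.1]
tool_rot: [180.0, -0.0, -178.5]
ft_force: [0.3, 1.2, 0.4]
gripper_width: 85.2
```

Emit:
{"method": "send_rows", "body": {"targets": [0, 0, 0.4, 0, 0, 0, 0, 0, 0.8, 0, 0, 0, 0, 0, 1, 0, 0, 0, 0, 0, 1, 0, 0, 0, 0, -0.7, 0.5, 0, 0, 0, 0, -0.9, 0, 0, 0, 0, 0, -0.9, 0, 0, 0, 0, 0, -0.9, 0, 0, 0, 0, 0, -0.9, 0, 0, 0, 0, 0, -0.7, 0, 0, 0, 0, 0, 0, 0, 0, 0, 0]}}

```text
time: 36.0
eef_pos: [459.1, -237.1, 153.8]
tool_rot: [-180.0, 0.0, -178.7]
ft_force: [0.6, 0.5, -0.3]
gripper_width: 85.7
```

```bash
python3 sc.py
cat > pile.py <<'E'
from look import *
zt=float(sys.argv[1])
p,d=bot.camera("top"); z=cloud("top",d)[:,:,2]; hsv=cv2.cvtColor(np.ascontiguousarray(p[:,:,::-1]),cv2.COLOR_BGR2HSV); H,S,V=[hsv[:,:,i].astype(int) for i in range(3)]
r=rects("top",op((z>zt-9)&(z<zt+9)&(H<24)&(S>100)),zt,200); print("pile",r[r[:,0]<560] if len(r) else r)
E
python3 pile.py 57
```

```text
[[ 535.4 -466.3  138.6   63.1   -3.4  155.3  223.3]]
[[ 577.5 -342.1  119.3   59.7    1.6  185.3  230.5]]
pile [[459.7 -83.6 130.   53.1   0.7 275.5 245.1]]
```

Emit:
{"method": "send_rows", "body": {"targets": [0.28, -0.95, 0, 0, 0, -0.1, 0.28, -0.97, 0, 0, 0, -0.1, 0.28, -0.97, 0, 0, 0, -0.1, 0.28, -0.97, 0, 0, 0, -0.1, 0.28, -0.97, 0, 0, 0, -0.1, 0.28, -0.97, 0, 0, 0, -0.1, 0.28, -0.97, 0, 0, 0, -0.1, 0.3, -0.97, -0.4, 0, 0, -0.19, 0, 0, -0.8, 0, 0, 0, 0, 0, -0.9, 0, 0, 0, 0, 0, -0.9, 0, 0, 0, 0, 0, 0, 0, 0, 0, 0, 0, 0, 0, 0, 0]}}

```text
time: 37.4
eef_pos: [527.3, -466.4, 64.0]
tool_rot: [180.0, -0.0, 175.4]
ft_force: [0.6, 0.1, -0.4]
gripper_width: 85.6
```

Emit:
{"method": "send_rows", "body": {"targets": [0.02, -0.1, -0.8, 0, 0, 0, 0, 0, -0.7, 0, 0, 0, 0, 0, -0.45, 0, 0, 0, 0, 0, 0, 0, 0, 0]}}

```text
time: 37.8
eef_pos: [527.4, -469.7, 4.2]
tool_rot: [179.9, -0.1, 175.4]
ft_force: [-0.1, -0.6, 0.7]
gripper_width: 85.4
```

Emit:
{"method": "send_rows", "body": {"targets": [0, 0, 0, 0, 0, 0, 0, 0, 0, 0, 0, 0, 0, 0, 0, 0, 0, 0, 0, 0, 0, 0, 0, 0, 0, 0, 0, 0, 0, 0], "hand": 1}}

```text
time: 38.3
eef_pos: [528.4, -471.0, 7.1]
tool_rot: [-179.9, 0.2, 175.3]
ft_force: [-0.1, 0.8, 6.5]
gripper_width: 52.2
```

Emit:
{"method": "send_rows", "body": {"targets": [0, 0, 0.3, 0, 0, 0, 0, 0, 0.7, 0, 0, 0, 0, 0, 1, 0, 0, 0, 0, 0, 1, 0, 0, 0, 0, 0, 1, 0, 0, 0, 0, 0, 0, 0, 0, 0]}}

```text
time: 38.9
eef_pos: [528.9, -471.5, 131.1]
tool_rot: [-179.7, 0.4, 175.3]
ft_force: [-0.2, -0.9, -0.6]
gripper_width: 51.9
```

Emit:
{"method": "send_rows", "body": {"targets": [-0.1, 0.5, 0, 0, 0, 0.05, -0.18, 0.95, 0, 0, 0, 0.07, -0.18, 0.96, 0, 0, 0, 0.07, -0.18, 0.96, 0, 0, 0, 0.07, -0.18, 0.96, 0, 0, 0, 0.07, -0.18, 0.96, 0, 0, 0, 0.07, -0.18, 0.96, 0, 0, 0, 0.07, -0.18, 0.96, 0, 0, 0, 0.07, -0.18, 0.96, 0, 0, 0, 0.07, -0.18, 0.96, 0, 0, 0, 0.07, -0.18, 0.96, 0, 0, 0, 0.07, -0.18, 0.96, 0, 0, 0, 0.07, -0.18, 0.96, 0, 0, 0, 0.07, -0.07, 0.86, 0, 0, 0, 0.01, 0, 0, 0, 0, 0, 0, 0, 0, 0, 0, 0, 0]}}

```text
time: 40.5
eef_pos: [457.6, -83.9, 124.8]
tool_rot: [-180.0, 0.0, -178.4]
ft_force: [-0.1, -0.5, -0.9]
gripper_width: 52.1
```

Emit:
{"method": "send_rows", "body": {"targets": [0.03, -0.03, -0.8, 0, 0, 0, 0, 0, -0.7, 0, 0, 0, 0, 0, -0.35, 0, 0, 0, 0, 0, -0.1, 0, 0, 0, 0, 0, 0, 0, 0, 0, 0, 0, 0, 0, 0, 0]}}

```text
time: 41.1
eef_pos: [459.1, -85.4, 67.2]
tool_rot: [-180.0, 0.1, -178.5]
ft_force: [0.0, -0.1, -1.0]
gripper_width: 52.3
```

Emit:
{"method": "send_rows", "body": {"targets": [0, 0, -0.08, 0, 0, 0, 0, 0, 0, 0, 0, 0, 0, 0, 0, 0, 0, 0]}}

```text
time: 41.4
eef_pos: [458.7, -85.1, 64.1]
tool_rot: [-180.0, 0.0, -178.5]
ft_force: [-0.2, 0.3, -0.6]
gripper_width: 51.6
```

Emit:
{"method": "send_rows", "body": {"targets": [0, 0, -0.04, 0, 0, 0, 0, 0, -0.02, 0, 0, 0, 0, 0, 0, 0, 0, 0]}}

```text
time: 41.7
eef_pos: [458.8, -85.1, 64.0]
tool_rot: [-180.0, 0.1, -178.5]
ft_force: [-6.8, 1.5, 14.7]
gripper_width: 52.1
```

Emit:
{"method": "send_rows", "body": {"targets": [0, 0, 0, 0, 0, 0, 0, 0, 0, 0, 0, 0, 0, 0, 0, 0, 0, 0, 0, 0, 0, 0, 0, 0], "hand": 0}}

```text
time: 42.1
eef_pos: [458.5, -85.1, 61.9]
tool_rot: [180.0, -0.0, -178.5]
ft_force: [0.7, -0.1, -0.2]
gripper_width: 85.0
```

Emit:
{"method": "send_rows", "body": {"targets": [0, 0, 0.4, 0, 0, 0, 0, 0, 0.8, 0, 0, 0, 0, 0, 1, 0, 0, 0, 0, 0, 1, 0, 0, 0, 0, -0.7, 0.5, 0, 0, 0, 0, -0.9, 0, 0, 0, 0, 0, -0.9, 0, 0, 0, 0, 0, -0.9, 0, 0, 0, 0, 0, -0.9, 0, 0, 0, 0, 0, -0.7, 0, 0, 0, 0, 0, 0, 0, 0, 0, 0]}}

```text
time: 43.2
eef_pos: [458.4, -237.1, 173.5]
tool_rot: [-180.0, 0.0, -178.6]
ft_force: [0.1, -0.5, -0.6]
gripper_width: 85.5
```

```bash
python3 sc.py;python3 pile.py 75
```

```text
pile [[459.  -85.  128.1  53.8   1.1 275.7 244.2]]Traceback (most recent call last):
  File "sc.py", line 4, in <module>
    r=rects("scene",op((z>9)&(z<26)&(H<17)&(S>120)),18,120); print(r[(r[:,2]<145)&(r[:,2]>90)])
                                                                      ~^^^^^
IndexError: too many indices for array: array is 1-dimensional, but 2 were indexed
```

```bash
sed -i '/z>9/d' sc.py; python3 sc.py
```

```text
[[ 577.2 -342.3  118.5   59.3    1.5  185.1  230.2]]
```

Emit:
{"method": "send_rows", "body": {"targets": [0.9, -0.8, 0, 0, 0, 0, 0.9, -0.8, 0, 0, 0, 0, 0.9, -0.8, 0, 0, 0, 0, 0.9, -0.8, -0.4, 0, 0, 0, 0.15, -0.3, -0.9, 0, 0, 0, 0, 0, -0.9, 0, 0, 0, 0, 0, -0.5, 0, 0, 0, 0, 0, 0, 0, 0, 0]}}

```text
time: 44.15
eef_pos: [570.2, -338.6, 90.0]
tool_rot: [179.9, -0.2, -178.4]
ft_force: [-0.7, -0.5, -0.5]
gripper_width: 85.5
```

Emit:
{"method": "send_rows", "body": {"targets": [0.02, -0.09, -0.9, 0, 0, 0, 0, 0, -0.9, 0, 0, 0, 0, 0, -0.4, 0, 0, 0, 0, 0, -0.1, 0, 0, 0, 0, 0, 0, 0, 0, 0]}}

```text
time: 44.65
eef_pos: [572.1, -342.8, 24.4]
tool_rot: [-180.0, 0.1, -178.5]
ft_force: [0.3, -0.5, 0.1]
gripper_width: 85.5
```

Emit:
{"method": "send_rows", "body": {"targets": [0, 0, 0, 0, 0, 0, 0, 0, 0, 0, 0, 0, 0, 0, 0, 0, 0, 0, 0, 0, 0, 0, 0, 0, 0, 0, 0, 0, 0, 0], "hand": 1}}

```text
time: 45.15
eef_pos: [572.5, -343.3, 24.9]
tool_rot: [-179.9, 0.1, -178.5]
ft_force: [-0.2, -0.2, 5.4]
gripper_width: 54.6
```

Emit:
{"method": "send_rows", "body": {"targets": [0, 0, 0.3, 0, 0, 0, 0, 0, 0.7, 0, 0, 0, 0, 0, 0, 0, 0, 0]}}

```text
time: 45.45
eef_pos: [572.8, -343.5, 56.2]
tool_rot: [-179.9, 0.2, -178.5]
ft_force: [0.8, -0.5, -2.3]
gripper_width: 55.2
```

Emit:
{"method": "send_rows", "body": {"targets": [0, 0.2, 0.9, 0, 0, 0, 0, 0.5, 0.9, 0, 0, 0, 0, 0.9, 1, 0, 0, 0, 0, 1, 1, 0, 0, 0, 0, 1, 1, 0, 0, 0, 0, 1, 1, 0, 0, 0, 0, 1, 0, 0, 0, 0, 0, 1, 0, 0, 0, 0, 0, 1, 0, 0, 0, 0, 0, 1, 0, 0, 0, 0, 0, 1, 0, 0, 0, -0.2, 0, 1, 0, 0, 0, -0.2, 0, 1, 0, 0, 0, -0.2, 0, 1, 0, 0, 0, -0.2, 0, 1, 0, 0, 0, -0.2, 0, 1, 0, 0, 0, -0.2, 0, 1, 0, 0, 0, -0.1, 0, 0, 0, 0, 0, 0]}}

```text
time: 47.25
eef_pos: [571.4, 128.2, 226.1]
tool_rot: [180.0, -0.1, 172.8]
ft_force: [-0.8, -0.2, -2.2]
gripper_width: 54.8
```

Emit:
{"method": "send_rows", "body": {"targets": [0, 1, 0, 0, 0, 0, 0, 1, 0, 0, 0, 0, 0, 1, 0, 0, 0, 0, 0, 0.9, 0, 0, 0, 0, 0, 0.5, 0, 0, 0, 0, 0, 0, 0, 0, 0, 0, 0, 0, 0, 0, 0, 0]}}

```text
time: 47.95
eef_pos: [571.7, 256.5, 226.7]
tool_rot: [-180.0, -0.0, 172.6]
ft_force: [-0.1, -0.8, -2.7]
gripper_width: 54.6
```

Emit:
{"method": "send_rows", "body": {"targets": [-0.05, 0.05, -0.6, 0, 0, 0, 0, 0, -1, 0, 0, 0, 0, 0, -1, 0, 0, 0, 0, 0, -1, 0, 0, 0, 0, 0, -0.8, 0, 0, 0, 0, 0, -0.6, 0, 0, 0, 0, 0, -0.3, 0, 0, 0, 0, 0, 0, 0, 0, 0, 0, 0, 0, 0, 0, 0]}}

```text
time: 48.85
eef_pos: [570.7, 258.3, 69.2]
tool_rot: [180.0, 0.1, 172.6]
ft_force: [-0.0, -0.3, -2.5]
gripper_width: 54.9
```

```bash
python3 -c "
from h import *
b=bot.camera('scene')[0][:,:,::-1]; cv2.imwrite('pics/c1.png',cv2.resize(b[170:340,280:480],None,fx=3,fy=3,interpolation=cv2.INTER_CUBIC))"
```

```text
(no output)
```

View pics/c1.png

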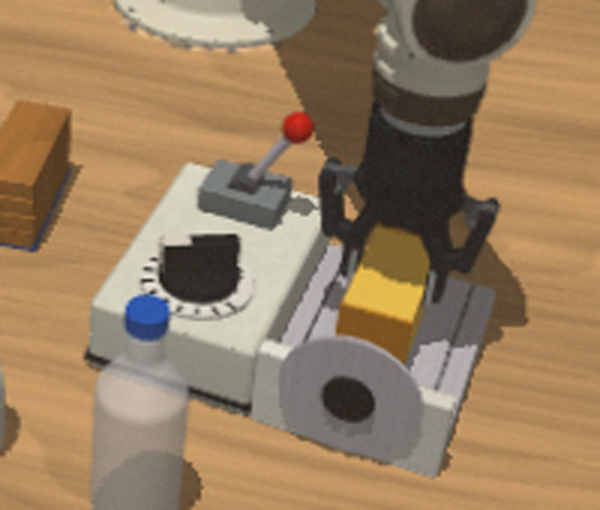

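The cheese hangs level over the bed, with its top at about (385,290). The lever is over to the left with its ball at (298,127), the dial pointer is unchanged, and the pile looks square. I'll lower the rest.

Emit:
{"method": "send_rows", "body": {"targets": [0, 0, -0.2, 0, 0, 0, 0, 0, -0.15, 0, 0, 0, 0, 0, 0, 0, 0, 0, 0, 0, 0, 0, 0, 0]}}

```text
time: 49.3
eef_pos: [570.1, 258.7, 57.5]
tool_rot: [-180.0, -0.0, 172.6]
ft_force: [0.1, -0.1, -2.9]
gripper_width: 54.8
```

Emit:
{"method": "send_rows", "body": {"targets": [0, 0, -0.06, 0, 0, 0, 0, 0, -0.04, 0, 0, 0, 0, 0, 0, 0, 0, 0]}}

```text
time: 49.6
eef_pos: [570.2, 258.8, 54.9]
tool_rot: [180.0, 0.0, 172.6]
ft_force: [-0.8, 0.6, 1.0]
gripper_width: 55.0
```

Emit:
{"method": "send_rows", "body": {"targets": [0, 0, 0, 0, 0, 0, 0, 0, 0, 0, 0, 0, 0, 0, 0, 0, 0, 0, 0, 0, 0, 0, 0, 0], "hand": 0}}

```text
time: 50.0
eef_pos: [570.3, 258.7, 54.6]
tool_rot: [180.0, 0.0, 172.6]
ft_force: [0.1, 0.5, 0.0]
gripper_width: 85.3
```

Emit:
{"method": "send_rows", "body": {"targets": [0, 0, 0.4, 0, 0, 0, 0, 0, 0.8, 0, 0, 0, 0, 0, 1, 0, 0, 0, 0, 0, 1, 0, 0, 0, 0, 0, 1, 0, 0, 0, 0, 0, 1, 0, 0, 0, 0, 0, 1, 0, 0, 0, -0.8, -0.8, 0.2, 0, 0, 0, -0.9, -1, 0, 0, 0, 0, -0.9, -1, 0, 0, 0, 0, -0.9, -1, 0, 0, 0, 0, -0.9, -1, 0, 0, 0, 0, -0.9, -1, 0, 0, 0, 0, -0.9, -1, 0, 0, 0, 0, -0.9, -1, 0, 0, 0, 0, -0.9, -1, 0, 0, 0, 0, 0, -0.9, 0, 0, 0, 0, 0, -0.5, 0, 0, 0, 0, 0, 0, 0, 0, 0, 0]}}

```text
time: 51.9
eef_pos: [329.9, -48.5, 247.6]
tool_rot: [-180.0, 0.1, 172.4]
ft_force: [0.2, 0.5, 0.2]
gripper_width: 85.3
```

Run:
```python
from look import *
p,d=bot.camera("top"); p=np.ascontiguousarray(p[:,:,::-1]); z=cloud("top",d)[:,:,2]; hsv=cv2.cvtColor(p,cv2.COLOR_BGR2HSV); H,S,V=[hsv[:,:,i].astype(int) for i in range(3)]
for lo,hi,zz in [(66,90,80)]:
    r=rects("top",op((z>lo)&(z<hi)&(H<24)&(S>90)),zz,150); print(zz,r)
b=bot.camera("scene")[0][:,:,::-1]
hs=cv2.cvtColor(np.ascontiguousarray(b),cv2.COLOR_BGR2HSV); m=op(((hs[:,:,0]<8)|(hs[:,:,0]>172))&(hs[:,:,1]>150)&(hs[:,:,2]>90))
print("red scene",rects("scene",m,162,20))
m=op(((H<8)|(H>172))&(S>150)&(V>90)); print("red top",rects("top",m,162,20))
cv2.imwrite("pics/f1.png",np.hstack([cv2.resize(b[150:370,250:450],None,fx=2,fy=2),cv2.resize(p[80:300,90:290],None,fx=2,fy=2)]))
print(bot.sense()['eef_pos'],bot.sense()['time'])
```

```text
80 [[ 569.7  256.5  114.5   58.8   -7.8  133.9  197.3]
 [ 603.2  533.3  183.    44.5  -23.6   24.8  184.3]
 [ 757.9 -597.4   94.9   19.8   19.3  480.4  130.6]]
red scene [[493.6 160.5  42.2  22.1   8.7 378.7 211.7]]
red top []
[330.1 -47.2 247.2] 52.0
```

View pics/f1.png

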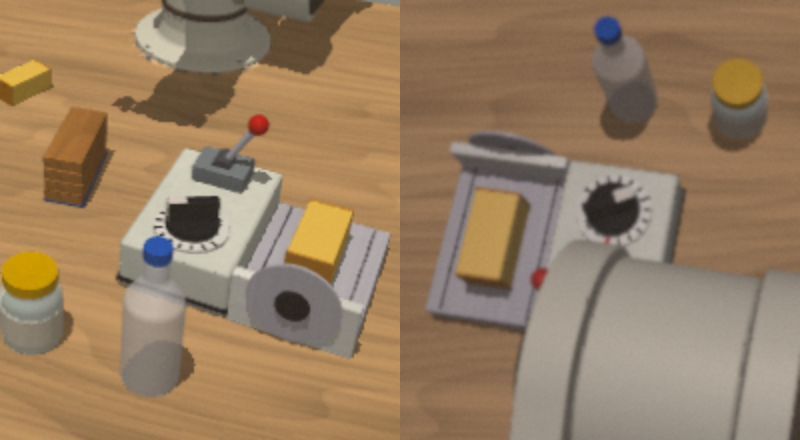

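The cheese is in the middle of the bed at about (493,237) in the right half. The lever ball is at (258,125) in the left half, over to the left. The dial pointer and the square pile look right too. I'll move clear for a last check of the pile.

Emit:
{"method": "send_rows", "body": {"targets": [-0.3, -1, 0, 0, 0, 0, -0.3, -1, 0, 0, 0, 0, -0.3, -1, 0, 0, 0, 0, -0.3, -1, 0, 0, 0, 0, -0.3, -1, 0, 0, 0, 0, 0, -1, 0, 0, 0, 0, 0, -1, 0, 0, 0, 0, 0, -1, 0, 0, 0, 0, 0, -1, 0, 0, 0, 0, 0, -1, 0, 0, 0, 0, 0, -1, 0, 0, 0, 0, 0, -1, 0, 0, 0, 0, 0, -0.5, 0, 0, 0, 0, 0, 0, 0, 0, 0, 0, 0, 0, 0, 0, 0, 0]}}

```text
time: 53.5
eef_pos: [285.7, -421.4, 246.5]
tool_rot: [180.0, -0.0, 172.6]
ft_force: [0.3, 0.3, 0.2]
gripper_width: 85.2
```

```bash
python3 pile.py 75
python3 - <<'E'
from look import *
p,d=bot.camera("top"); p=np.ascontiguousarray(p[:,:,::-1]); z=cloud("top",d)[:,:,2]; hsv=cv2.cvtColor(p,cv2.COLOR_BGR2HSV); H,S,V=[hsv[:,:,i].astype(int) for i in range(3)]
r=rects("top",op((z>66)&(z<90)&(H<24)&(S>90)),80,150); print(r)
m=op(((H<8)|(H>172))&(S>150)&(V>90)); print("red top",rects("top",m,162,20))
b=bot.camera("scene")[0][:,:,::-1]; 
cv2.imwrite("pics/f2.png",np.hstack([cv2.resize(b[190:260,260:330],None,fx=5,fy=5,interpolation=cv2.INTER_CUBIC),cv2.resize(p[150:290,180:310],(400,350)[::1])]))
s=bot.sense(); print(s['eef_pos'],s['time'])
E
```

```text
pile [[459.  -85.  128.1  53.8   1.1 275.4 244.8]]
[[ 458.1  -85.   127.4   53.5    1.1  275.2  246.5]
 [ 569.6  256.7  114.6   59.9   -6.9  134.2  197.7]
 [ 626.   535.4  222.7   57.2  -13.8   27.1  175.8]
 [ 758.4 -598.6   94.9   17.6   16.2  480.   129.9]]
red top [[496.3 162.8  18.4  17.4   4.5 161.  219.3]]
[ 285.5 -421.3  247.1] 53.65
```

View pics/f2.png

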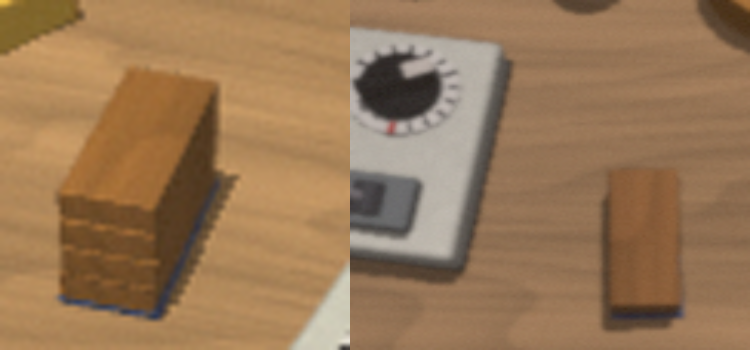

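The left half shows all four boards stacked square, with an even blue rim of plate. In the right half the dial pointer at about (420,65) aims at the long 6th mark. Everything checks out, so I'll hand in.

```bash
python3 -c "
from workcell import bot
print(bot.hand_in())"
```

```text
the job is handed in; nothing more can be done
None
```

I finished the whole setup and handed it in at about 54 s; the hand-in gives no verdict. No check failed, and the jar, bottle and cheese wheel looked unmoved in the pictures.

- **Dial:** I turned it clockwise until it hit the stop (1.25 N m on the wrist), then 120° back. After release the pointer read 292.7° against 292.9° expected, and the last picture shows it on the long 6th mark.
- **Lever:** I pushed it over to its stop, where the force rose to about 50 N. The ball then sat at about (494–496, 161–163) mm; the stop was expected at about (493, 160).
- **Boards:** All four are in one pile. The top board is at (459, -85) mm, turned 1.1°. The plate is at (458–460, -85) mm, turned 1.1° in the top view and 2.4° in the scene view.
- **Cheese:** It lies on the bed at (569.6, 256.7) mm, turned -6.9° (-7.8° in the look before). The bed middle is at about (568, 258) mm and the slicer is turned about -7.1°.

The bed depth outline gave a slightly different bed position, (572, 265) mm, because the housing hides part of the bed from the camera. Corrected for that, its sideways position agrees with the fit.

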